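# Shim the rocking corner of a board jig

## Task

The jig plate on the bench rocks because one of its corners has no firm support. Press down on the corner screws one after another with the fingertips until you find the corner that gives, push that corner's shim fully home under the plate by its bent-up tab, then press the same corner once more to prove that it is solid. Only press and push, lift nothing; leave the other three shims pulled out and the things around the jig alone, and finish clear of the jig.

Things in the scene. Friction and masses are not known exactly. Their poses are not given: they have to be found in the camera images.
- base: Grey sole plate of the jig, fixed to the bench, 150 x 256 x 8 mm (x by y). Origin: centre of its underside, on the bench. x points across the bench to its back, y along the bench to the left, 0.3 to 0.7 rad anticlockwise of the world's; near/far/left/right go by these axes. Fences (near, far) and side dowels, 26 mm high, keep the jig plate in place. A guide at each corner carries a shim.
- plate: Jig plate: loose steel plate 120 x 160 x 10 mm (x by y), 1.3 kg, a green circuit board in a black nest at its middle (56 x 68 mm, 11 mm high). Origin: centre of its underside, 20 mm above the bench; top at 30 mm; axes as the base. Hidden rubber buffers keep it level; under each corner is a hard rest button. One button, not visible and at any corner, is 4 mm too low: that corner rocks.
- corner_nl (a point): Flush dark screw head in the plate's top at its near left corner, right above the rest button: the place to press. At x -40, y +62, z +10 mm in the plate's frame. If solid, it does not go down. If this is the rocking corner it goes down 4 mm under 3 to 4 N, then is hard, and rises again when let go; with its shim home it is solid.
- corner_nr (a point): Flush dark screw head in the plate's top at its near right corner, right above the rest button: the place to press. At x -40, y -62, z +10 mm in the plate's frame. If solid, it does not go down. If this is the rocking corner it goes down 4 mm under 3 to 4 N, then is hard, and rises again when let go; with its shim home it is solid.
- corner_fl (a point): Flush dark screw head in the plate's top at its far left corner, right above the rest button: the place to press. At x +40, y +62, z +10 mm in the plate's frame. If solid, it does not go down. If this is the rocking corner it goes down 4 mm under 3 to 4 N, then is hard, and rises again when let go; with its shim home it is solid.
- corner_fr (a point): Flush dark screw head in the plate's top at its far right corner, right above the rest button: the place to press. At x +40, y -62, z +10 mm in the plate's frame. If solid, it does not go down. If this is the rocking corner it goes down 4 mm under 3 to 4 N, then is hard, and rises again when let go; with its shim home it is solid.
- shim_nl (a joint): Near left shim: steel strip 22 x 3.6 mm captive in its guide, slides level along -y of the base (rightward, towards the plate). 0 to 0.003 at the start: pulled out, nose just outside the plate. 0.028: fully home at its stop, tab close to the plate's edge, strip flat between button and plate. Needs about 2 N, stays where left. At a solid corner the button stops it at about 0.0145.
- tab_nl (a point): Middle of the outer face of the near left shim's bent-up tab, the face to push on: at x -40, y +116 mm, z 28 mm in the base's frame when the joint is 0; moves with the shim. Tab 24 mm wide along x, 4.5 mm thick, from 16 to 37 mm above the bench. The guide beneath is 34 mm wide, reaches out to y 125 mm, its floor 16 mm, side rails 21 mm above the bench.
- shim_nr (a joint): Near right shim: steel strip 22 x 3.6 mm captive in its guide, slides level along +y of the base (leftward, towards the plate). 0 to 0.003 at the start: pulled out, nose just outside the plate. 0.028: fully home at its stop, tab close to the plate's edge, strip flat between button and plate. Needs about 2 N, stays where left. At a solid corner the button stops it at about 0.0145.
- tab_nr (a point): Middle of the outer face of the near right shim's bent-up tab, the face to push on: at x -40, y -116 mm, z 28 mm in the base's frame when the joint is 0; moves with the shim. Tab 24 mm wide along x, 4.5 mm thick, from 16 to 37 mm above the bench. The guide beneath is 34 mm wide, reaches out to y 125 mm, its floor 16 mm, side rails 21 mm above the bench.
- shim_fl (a joint): Far left shim: steel strip 22 x 3.6 mm captive in its guide, slides level along -y of the base (rightward, towards the plate). 0 to 0.003 at the start: pulled out, nose just outside the plate. 0.028: fully home at its stop, tab close to the plate's edge, strip flat between button and plate. Needs about 2 N, stays where left. At a solid corner the button stops it at about 0.0145.
- tab_fl (a point): Middle of the outer face of the far left shim's bent-up tab, the face to push on: at x +40, y +116 mm, z 28 mm in the base's frame when the joint is 0; moves with the shim. Tab 24 mm wide along x, 4.5 mm thick, from 16 to 37 mm above the bench. The guide beneath is 34 mm wide, reaches out to y 125 mm, its floor 16 mm, side rails 21 mm above the bench.
- shim_fr (a joint): Far right shim: steel strip 22 x 3.6 mm captive in its guide, slides level along +y of the base (leftward, towards the plate). 0 to 0.003 at the start: pulled out, nose just outside the plate. 0.028: fully home at its stop, tab close to the plate's edge, strip flat between button and plate. Needs about 2 N, stays where left. At a solid corner the button stops it at about 0.0145.
- tab_fr (a point): Middle of the outer face of the far right shim's bent-up tab, the face to push on: at x +40, y -116 mm, z 28 mm in the base's frame when the joint is 0; moves with the shim. Tab 24 mm wide along x, 4.5 mm thick, from 16 to 37 mm above the bench. The guide beneath is 34 mm wide, reaches out to y 125 mm, its floor 16 mm, side rails 21 mm above the bench.
- battery: Bystander, to be left alone: black block battery lying flat, 51 x 27 x 18 mm, on the bench to the left of the jig. Origin: centre of its underside.
- tin: Bystander, to be left alone: flat round tin with a red lid, 50 mm across, 23 mm high, on the bench to the left of the jig. Origin: centre of its underside.
- knob_loose: Bystander, to be left alone: black instrument knob, 34 mm across, 16 mm high, on the bench right of the jig, by the edge of the bench. Origin: centre of its underside.

How it is judged:
By the outcome, as a careful person would: the job done as asked, in the order asked, and still so for the second after the job is handed in, with the robot touching nothing.
It also fails if it takes over 58 s, if anything falls off the work surface, if the arm or the gripper's body presses on something with over 40 N, if the wrist force passes 120 N, or if a joint passes its speed limit or range.

## Robot

A 6-joint arm with a two-finger parallel gripper is mounted at the origin on a cart in front of the work surface, level with it; the furniture and walls round the work are solid. World frame = base frame: x ahead of the robot, y to its left, z up, the work surface at z = 0. Lengths are in m, angles in rad, forces in N, time in s.
With the tool pointing down it reaches from about 0.325 to 0.9 m from the base axis. Payload 6.1 kg.
Tool frame: the origin (TCP) lies midway between the tips of the shut fingers; the grasp point (between the pads) lies 19 mm behind it; z points along the fingers, y is the line along which they close (so a half turn about z gives the same grasp; the last joint's range is limited). The gripper opens to 85 mm and grips with 20 to 120 N. Pads are 22 mm wide; open, the fingers measure 114 mm over their backs; the gripper's body (76 mm by 85 mm) begins 54 mm behind the grasp point. The pads swing forward as they close: fully open they stand 13 mm farther back than shut.
Start: joints at [-1.228, 0.22, 1.526, -0, 1.395, -0.126], TCP at [0.282, -0.558, 0.231] pointing down, gripper open.
Joint ranges: [-2.98, 2.98], [-0.91, 2.08], [0.09, 2.57], [-1.24, 4.39], [0.2, 2.65], [-2.68, 2.68]. Speed limits (rad/s): [2.57, 2.57, 3.01, 3.14, 3.14, 3.14].

## Interface

Orientations are given as a unit quaternion [x, y, z, w].
In Python, from bench import env gives the robot as it stands.
- The arm moves only by the shell command python3 -m crank 'ROWS' [FORCE]. ROWS is JSON, a list of rows, each a list of 7 numbers: the shift along the tool's x, y, z in units of 25 mm (1.0 is 25 mm), then the turn, a rotation vector about the tool's x, y, z in units of 10 degrees (1.0 is 10 degrees), then the opening, from -1 (shut) to 1 (fully open). In form: [[dx, dy, dz, rx, ry, rz, claw], ...]. A call has 1 to 10 rows; each row is the pose to reach, as a shift and turn from the pose commanded when the call began, along the tool's axes at that moment; what a row does not reach only later rows make up. A row lasts 1/8 s, in which the tool goes at most 62.5 mm and 10.7 degrees, less where a joint would pass 70% of its speed; a pose out of reach is approached as far as the arm can. A call with a gripper value outside its range is refused whole. The fingers move at their own pace and stop on an object; FORCE is the grip in N (left out, the last holds). Time passes only in rows, so rows that repeat a pose let the fingers close. It gives the time, the measured TCP pose, the force, the opening and the grip force at its end, in the units of the state.
- env.read_state(): the state, without advancing time (a new reading comes with each control period).
- env.grab_frame(name): name is "scene" or "side" or "wrist"; returns a dict with "frame" (400x640x3 uint8, red, green, blue), "camera_matrix" (3x3 intrinsics, pixels), "k1" (the pictures are not rectified: a ray, as slopes to the right and down, at radius r is drawn at 1 + k1 r^2 times it, then the intrinsics apply), "R" (3x3) and "t" (3): a world point X has camera coordinates R X + t. Camera axes: x right, y down, z forward; pixel columns grow to the right and rows downward; lengths in m; the calibration is good to about 2 mm. A picture is of the moment at which its call begins. There is no depth.
- env.sign_off(): hands the job in; it is judged then, once.
The state is a dict: "time_s": time; "joint_pos": joint angles; "qd": joint speeds; "effort": joint torques, N m; "tool_pos": TCP position; "ee_rot": TCP orientation; "wrist_force": force on the tool from outside, world axes, zero at the start; "moment": the same for the moment, N m; "width": finger opening in m; "grasp_force": force on a finger pad.
Only numpy, scipy, OpenCV 4.12 (cv2) and the standard library are available. Lean on these libraries where they do the work, as an engineer would, in place of code of your own. Each camera call takes 0.05 s, during which the arm holds its last target. There are 200 camera calls.

## Working session

There is one attempt and no reset: what is moved stays moved. The work goes in short steps, Python scripts to look and compute and a shell command to move; the robot and the scene stay as the last step left them, time stands still between calls to the robot, and variables do not carry over. Pictures are saved under pics/ and viewed, at most 10 in all, crops included, and the job is handed in when it is done.

```bash
ls; mkdir -p pics; python3 - <<'E'
from bench import env
import cv2
for n in ("scene","side"):
    f=env.grab_frame(n); cv2.imwrite(f"pics/{n}0.png",f["frame"][:,:,::-1]); print(n,f["camera_matrix"].tolist(),f["k1"],f["R"].tolist(),f["t"].tolist())
s=env.read_state();print(s)
E
```

```text
pics
scene [[456.90277000739667, 0.0, 316.1457729140742], [0.0, 456.90277000739667, 206.9517992791524], [0.0, 0.0, 1.0]] -0.013115832642446293 [[-0.8382658979639109, -0.5449970338962615, -0.016985798628108884], [-0.37950140151390915, 0.6055170274613297, -0.6995197035848052], [0.3915213539000602, -0.5799373780837654, -0.7144114129418643]] [0.5740689494463946, 0.08683847050493598, 1.1077640291651767]
side [[377.0067733874278, 0.0, 323.3599845450301], [0.0, 377.0067733874278, 197.93380291255033], [0.0, 0.0, 1.0]] -0.08114703680893823 [[0.9982647944000467, -0.05633506856532587, 0.017139437306176224], [-0.00470336533029567, -0.3664213688181142, -0.9304371331949458], [0.05869649577276386, 0.928742020435815, -0.3660505168153685]] [-0.4947589245256465, 0.12895513554443636, 0.6283850132628133]
{'time_s': 0.1, 'joint_pos': array([-1.22809602e+00,  2.21173806e-01,  1.52751896e+00, -8.88945559e-06,
        1.39471744e+00, -1.26064626e-01]), 'qd': array([-2.09950329e-03, -3.20544199e-03, -6.73082280e-04,  2.07374164e-03,
       -7.18822985e-05, -8.47841811e-04]), 'effort': array([ 5.23987637e-04, -4.98240030e+01, -3.90548444e+01, -1.12550215e-04,
        5.62324640e-03, -2.43383511e-05]), 'tool_pos': array([ 0.28218869, -0.55703852,  0.23028043]), 'ee_rot': array([ 9.72657361e-01,  2.32243047e-01, -1.02594065e-04, -9.02978223e-04]), 'wrist_force': array([-0.21378457,  0.07794521,  0.10948105]), 'moment': array([ 0.05088321,  0.04926297, -0.00638687]), 'grasp_force': 0.0, 'width': 0.08526435064210101}
```

View pics/scene0.png

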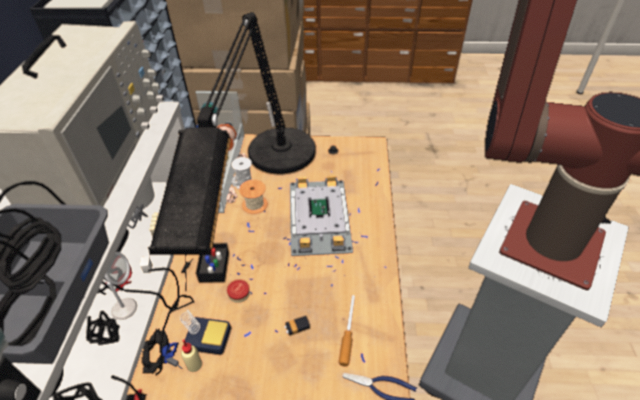

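View pics/side0.png

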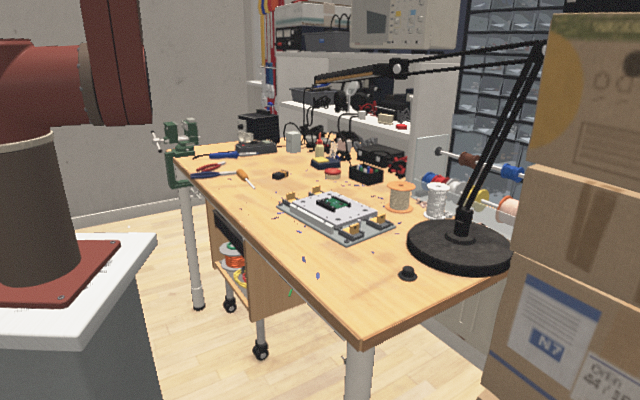

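The scene view shows the jig near (320,215) with its four orange tabs, the battery at (297,325), the tin at (237,290) and the knob at (333,150). The side view shows the jig at (335,213) and the lamp with its foot behind it.

```bash
cat > h.py <<'E'
from bench import env
import cv2, numpy as np
def undist(f,uv):
    K=np.array(f["camera_matrix"]); uv=np.atleast_2d(np.float64(uv))
    return cv2.undistortPoints(uv[:,None],K,np.array([f["k1"],0,0,0,0.]))[:,0]
def cast(f,uv,z):
    R=np.array(f["R"]);t=np.array(f["t"]); n=undist(f,uv)
    d=np.c_[n,np.ones(len(n))]@R; c=-R.T@t
    return c+d*((z-c[2])/d[:,2])[:,None]
def proj(f,X):
    R=np.array(f["R"]);t=np.array(f["t"]);X=np.atleast_2d(np.float64(X))
    return cv2.projectPoints(X,cv2.Rodrigues(R)[0],t,np.array(f["camera_matrix"]),np.array([f["k1"],0,0,0,0.]))[0][:,0]
def blobs(f,lo,hi,roi,amin=8):
    x0,y0,x1,y1=roi; h=cv2.cvtColor(f["frame"],cv2.COLOR_RGB2HSV)[y0:y1,x0:x1]
    n,l,s,c=cv2.connectedComponentsWithStats(cv2.inRange(h,lo,hi))
    return [(c[i]+[x0,y0],s[i,4]) for i in range(1,n) if s[i,4]>=amin]
E
python3 - <<'E'
from h import *
for n,roi in (("scene",(280,170,362,262)),("side",(265,170,405,250))):
    f=env.grab_frame(n)
    print(n)
    for lo,hi,z,nm in (((12,110,80),(30,255,255),.03,'tab'),((45,60,20),(90,255,255),.041,'pcb')):
        for c,a in blobs(f,lo,hi,roi): print(nm,c.round(1),a,cast(f,c,z).round(4)[0])
    x0,y0,x1,y1=roi; k=7 if n=="scene" else 5
    cv2.imwrite(f"pics/{n}c.png",cv2.resize(f["frame"][y0:y1,x0:x1,::-1],None,fx=6 if n=="scene" else k,fy=6 if n=="scene" else k,interpolation=cv2.INTER_CUBIC))
E
```

```text
scene
tab [297.1 172. ] 10 [0.6544 0.1422 0.03  ]
tab [340.8 191.7] 1372 [0.5119 0.1459 0.03  ]
tab [284.6 203.7] 531 [0.6115 0.2608 0.03  ]
tab [337.8 240. ] 84 [0.4327 0.2923 0.03  ]
tab [304.6 241.9] 83 [0.4964 0.3393 0.03  ]
tab [319.8 255.5] 729 [0.4437 0.3546 0.03  ]
pcb [318.6 207.1] 215 [0.525  0.2334 0.041 ]
side
tab [283.3 172.6] 28 [0.4068 0.4681 0.03  ]
tab [391.5 172.4] 8 [0.7207 0.4699 0.03  ]
tab [396.4 185.2] 150 [0.7086 0.3584 0.03  ]
tab [316.2 189.3] 65 [0.4955 0.3292 0.03  ]
tab [290.4 196.2] 75 [0.4318 0.2814 0.03  ]
tab [393.5 209.3] 84 [0.6632 0.1979 0.03  ]
tab [379.5 218.2] 86 [0.6222 0.151  0.03  ]
tab [352.7 228.8] 92 [0.559 0.102 0.03 ]
pcb [375.7 170.6] 10 [0.6698 0.4518 0.041 ]
pcb [335.5 202.7] 120 [0.534  0.2121 0.041 ]
```

View pics/scenec.png

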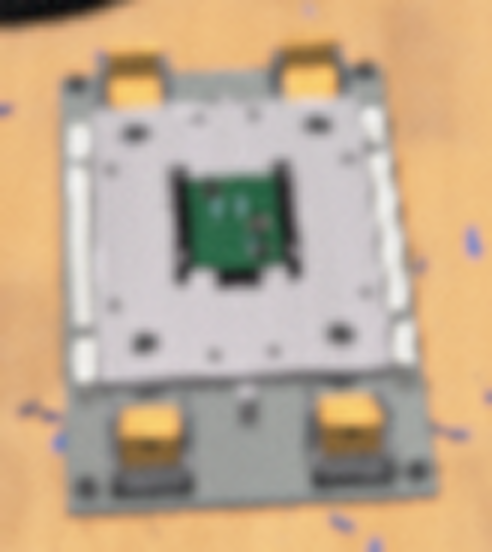

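The enlarged scene crop shows the four screw heads at crop pixels: far right (135,133), near right (318,124), far left (146,343), near left (340,334). The tabs stand above and below the plate.

```bash
python3 - <<'E'
from h import *
f=env.grab_frame("scene")
sc=np.array([(318,124),(340,334),(135,133),(146,343)])
g=cv2.cvtColor(f["frame"],cv2.COLOR_RGB2GRAY).astype(float)
px=[]
for u,v in (sc+.5)/6-.5+[280,170]:
    a,b=int(round(u)),int(round(v)); w=g[b-4:b+5,a-4:a+5]; w=np.clip(np.median(w)-15-w,0,None)
    yy,xx=np.mgrid[b-4:b+5,a-4:a+5]; px.append(((w*xx).sum()/w.sum(),(w*yy).sum()/w.sum())); print((u,v),px[-1])
L=np.array([(-.04,-.062),(-.04,.062),(.04,-.062),(.04,.062)])
W=cast(f,px,.030)[:,:2]
c=W.mean(0); H=L.T@(W-c); th=np.arctan2(H[0,1]-H[1,0],H[0,0]+H[1,1])
R=np.array([[np.cos(th),-np.sin(th)],[np.sin(th),np.cos(th)]])
print("c",c,"th",th,"res",(W-c-L@R.T).round(4).tolist())
s=env.grab_frame("side")
for nm,l in zip("nr nl fr fl".split(),L):
    print(nm,c+R@l, "tab",c+R@[l[0],np.sign(l[1])*.116])
# side-view check: tabs
b=[(316.2,189.3),(290.4,196.2),(379.5,218.2),(352.7,228.8)]
m=np.array([np.r_[c+R@[x,y],.028] for x,y in ((.04,.114),(-.04,.114),(.04,-.114),(-.04,-.114))])
print("side tabs proj",proj(s,m).round(1).tolist(),"obs",b)
st=env.read_state(); from scipy.spatial.transform import Rotation as Ro
print(Ro.from_quat(st["ee_rot"]).as_matrix().round(3))
# bystanders
for nm,u,z in (("battery",(297,325),.018),("tin",(237,289),.023),("knob",(333,150),.016)): print(nm,cast(f,u,z))
E
```

```text
(np.float64(332.5833333333333), np.float64(190.25)) (np.float64(332.5192878338279), np.float64(190.29228486646883))
(np.float64(336.25), np.float64(225.25)) (np.float64(336.2511013215859), np.float64(225.20264317180616))
(np.float64(302.0833333333333), np.float64(191.75)) (np.float64(302.02914110429447), np.float64(191.7914110429448))
(np.float64(303.9166666666667), np.float64(226.75)) (np.float64(303.6666666666667), np.float64(226.7431506849315))
c [0.52937449 0.22681526] th 0.6275609369999471 res [[-0.0001, -0.0003], [-0.0001, 0.0002], [0.0002, 0.0002], [-0.0, -0.0]]
nr [0.53340068 0.15314173] tab [0.56510798 0.10943078]
nl [0.46059133 0.25351502] tab [0.42888403 0.29722598]
fr [0.59815764 0.2001155 ] tab [0.62986494 0.15640455]
fl [0.52534829 0.3004888 ] tab [0.493641   0.34419975]
side tabs proj [[315.7, 188.2], [289.9, 194.9], [381.7, 217.7], [354.5, 227.7]] obs [(316.2, 189.3), (290.4, 196.2), (379.5, 218.2), (352.7, 228.8)]
[[ 0.892  0.452 -0.   ]
 [ 0.452 -0.892  0.001]
 [ 0.    -0.001 -1.   ]]
battery [[0.39038592 0.52492075 0.018     ]]
tin [[0.55006361 0.52531834 0.023     ]]
knob [[ 0.63005463 -0.00746408  0.016     ]]
```

```bash
cat > plan.py <<'E'
import sys; from h import *
from scipy.spatial.transform import Rotation as Ro
C=np.array([0.52937,0.22682]); TH=0.62756
try: C=np.load("c.npy")[:2]; TH=np.load("c.npy")[2]
except Exception: pass
def w(x,y): return C+np.array([[np.cos(TH),-np.sin(TH)],[np.sin(TH),np.cos(TH)]])@[x,y]
# target in base frame mm, tool x along base +y, pointing down
if __name__=="__main__":
    x,y,z=[float(a)/1000 for a in sys.argv[1:4]]
    s=env.read_state(); R=Ro.from_quat(s["ee_rot"]); T=np.r_[w(x,y),z]
    bx=np.r_[np.cos(TH),np.sin(TH),0]; by=np.r_[-np.sin(TH),np.cos(TH),0]
    G=Ro.from_matrix(np.c_[by,bx,[0,0,-1]])
    print("t",s["time_s"],"tgt",T.round(4),"now",s["tool_pos"].round(4))
    print("shift",(R.inv().apply(T-s["tool_pos"])/.025).round(3),"turn",(np.degrees((R.inv()*G).as_rotvec())/10).round(3))
E
python3 plan.py -10 0 200
python3 - <<'E'
from h import *
a=env.grab_frame("scene");b=env.grab_frame("side")
P=lambda f:np.c_[f["R"],f["t"]]
for p,q in (((180,250),(315,80)),((212,130),(400,68))):
    X=cv2.triangulatePoints(P(a),P(b),undist(a,p).T,undist(b,q).T); print((X[:3]/X[3]).ravel())
E
```

```text
t 0.3 tgt [0.5213 0.2209 0.2   ] now [ 0.2823 -0.5574  0.2309]
shift [ 22.594 -23.454   1.255] turn [-3.00e-03 -4.00e-03 -9.91e+00]
[0.51347478 0.63871956 0.2832488 ]
[0.69129326 0.38010807 0.31694799]
```

```bash
python3 - <<'E'
from h import *
a=env.grab_frame("scene");b=env.grab_frame("side")
for f in(a,b): print("cam",(-np.array(f["R"]).T@f["t"]).round(3))
for z in (.3,.4,.5):
    X=cast(a,[(225,130),(210,250),(153,248),(182,128)],z); print(z,X.round(3).tolist(),proj(b,X).round(0).tolist())
cv2.imwrite("pics/shade.png",cv2.resize(b["frame"][20:200,240:560,::-1],None,fx=2.5,fy=2.5))
E
```

```text
cam [0.08  0.903 0.862]
cam [ 0.458 -0.564  0.358]
0.3 [[0.671, 0.36, 0.3], [0.479, 0.616, 0.3], [0.559, 0.662, 0.3], [0.753, 0.402, 0.3]] [[390.0, 79.0], [308.0, 72.0], [333.0, 71.0], [418.0, 78.0]]
0.4 [[0.566, 0.456, 0.4], [0.408, 0.667, 0.4], [0.474, 0.705, 0.4], [0.633, 0.491, 0.4]] [[343.0, 35.0], [284.0, 37.0], [306.0, 37.0], [368.0, 36.0]]
0.5 [[0.461, 0.553, 0.5], [0.337, 0.718, 0.5], [0.389, 0.748, 0.5], [0.513, 0.58, 0.5]] [[302.0, -4.0], [262.0, 3.0], [279.0, 4.0], [321.0, -2.0]]
```

View pics/shade.png

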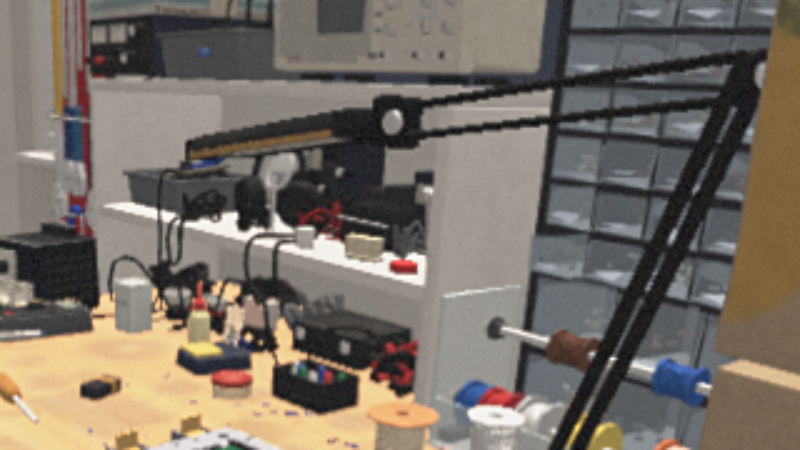

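The side crop shows the lamp shade at pixels (315,80) to (408,68), about 0.3 m high and about 0.19 m beyond the jig's centre. That is clear of the path.

```bash
python3 -m crank '[[22.6,-23.45,1.25,0,0,-9.9,-1],[22.6,-23.45,1.25,0,0,-9.9,-1],[22.6,-23.45,1.25,0,0,-9.9,-1],[22.6,-23.45,1.25,0,0,-9.9,-1],[22.6,-23.45,1.25,0,0,-9.9,-1],[22.6,-23.45,1.25,0,0,-9.9,-1],[22.6,-23.45,1.25,0,0,-9.9,-1],[22.6,-23.45,1.25,0,0,-9.9,-1],[22.6,-23.45,1.25,0,0,-9.9,-1],[22.6,-23.45,1.25,0,0,-9.9,-1]]'; python3 plan.py -10 0 200
```

```text
time_s: 1.75
tool_pos: [0.4663, 0.0415, 0.2078]
ee_rot: [0.454, 0.891, 0.0, 0.001]
wrist_force: [0.4, -1.2, -0.4]
width: -0.0001
grasp_force: 0.0
t 1.75 tgt [0.5213 0.2209 0.2   ] now [0.4663 0.0415 0.2078]
shift [4.512 6.    0.315] turn [0.007 0.007 0.008]
```

```bash
python3 -m crank '[[2,2.8,0.3,0,0,0,-1],[4,5,0.3,0,0,0,-1],[4,5,0.3,0,0,0,-1],[4,5,0.3,0,0,0,-1]]'; python3 plan.py -10 0 200
python3 - <<'E'
from h import *
from plan import w
f=env.grab_frame("wrist"); cv2.imwrite("pics/w1.png",f["frame"][:,:,::-1])
s=env.read_state(); print(s["tool_pos"],proj(f,[np.r_[w(x,y),.03] for x,y in((-.04,-.062),(-.04,.062),(.04,-.062),(.04,.062))]).round(1).tolist())
print(s["joint_pos"])
E
```

```text
time_s: 2.25
tool_pos: [0.5085, 0.196, 0.1997]
ee_rot: [0.453, 0.891, 0.0, -0.0]
wrist_force: [-0.5, -0.0, 0.4]
width: -0.0002
grasp_force: 0.0
t 2.25 tgt [0.5213 0.2209 0.2   ] now [0.5085 0.196  0.1997]
shift [ 0.505  1.    -0.013] turn [ 0.    -0.002  0.012]
[0.50836505 0.19454349 0.19964922] [[311.5, 229.3], [311.1, 113.6], [382.9, 229.4], [391.0, 113.8]]
[ 2.20772454e-01  5.32434752e-02  1.77198629e+00 -3.15172808e-04
  1.31682713e+00 -4.07445130e-01]
```

View pics/w1.png

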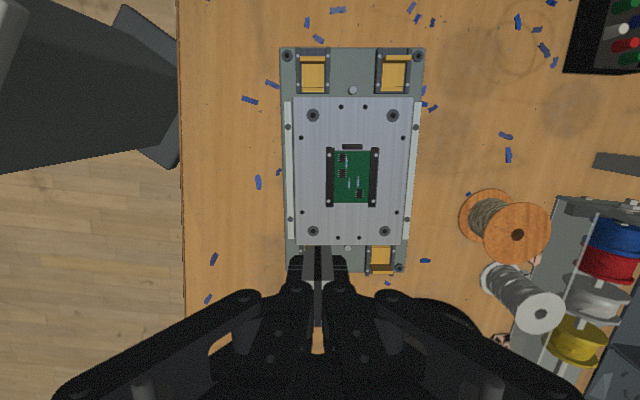

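The wrist picture shows all four screw heads: nr (313,231), nl (313,115), fr (385,231), fl (392,115). All lie within 2 px of the prediction, so I start pressing.

```bash
python3 plan.py -40 -62 45
```

```text
t 2.3 tgt [0.5334 0.1531 0.045 ] now [0.5084 0.1945 0.1996]
shift [-1.928 -0.16   6.186] turn [-0.003  0.001  0.004]
```

```bash
python3 -m crank '[[-1.93,-0.16,2,0,0,0,-1],[-1.93,-0.16,4,0,0,0,-1],[-1.93,-0.16,5.8,0,0,0,-1],[-1.93,-0.16,6.19,0,0,0,-1],[-1.93,-0.16,6.19,0,0,0,-1],[-1.93,-0.16,6.19,0,0,0,-1]]'; python3 plan.py -40 -62 45;
```

```text
time_s: 3.05
tool_pos: [0.5356, 0.1523, 0.0477]
ee_rot: [0.455, 0.89, 0.001, 0.002]
wrist_force: [-0.6, -0.5, -0.3]
width: 0.0001
grasp_force: 0.0
t 3.05 tgt [0.5334 0.1531 0.045 ] now [0.5356 0.1523 0.0477]
shift [ 0.078 -0.053  0.107] turn [ 0.021  0.012 -0.01 ]
```

```bash
python3 -m crank '[[0,0,0.2,0,0,0,-1],[0,0,0.4,0,0,0,-1],[0,0,0.5,0,0,0,-1],[0,0,0.55,0,0,0,-1],[0,0,0.6,0,0,0,-1],[0,0,0.64,0,0,0,-1],[0,0,0.64,0,0,0,-1]]'; python3 plan.py -40 -62 30;
```

```text
time_s: 3.92
tool_pos: [0.5336, 0.1523, 0.03]
ee_rot: [0.455, 0.89, -0.0, -0.0]
wrist_force: [-4.2, 0.5, 7.5]
width: 0.0001
grasp_force: 4.1
t 3.925 tgt [0.5334 0.1531 0.03  ] now [0.5336 0.1523 0.03  ]
shift [0.033 0.013 0.002] turn [-0.002 -0.001 -0.009]
```

```bash
python3 -m crank '[[0,0,0.06,0,0,0,-1],[0,0,0.06,0,0,0,-1]]'; python3 -m crank '[[0,0,-0.4,0,0,0,-1],[0,0,-0.7,0,0,0,-1],[0,1.6,-0.7,0,0,0,-1],[0,3.2,-0.7,0,0,0,-1],[0,3.2,-0.7,0,0,0,-1],[0,3.2,-0.7,0,0,0,-1],[0,3.2,-0.7,0,0,0,-1]]'; python3 plan.py 40 -62 30;
```

```text
time_s: 4.18
tool_pos: [0.5337, 0.1523, 0.0299]
ee_rot: [0.455, 0.891, -0.0, -0.0]
wrist_force: [-8.3, -2.3, 20.5]
width: 0.0001
grasp_force: 9.9
time_s: 5.05
tool_pos: [0.5974, 0.1985, 0.0447]
ee_rot: [0.455, 0.89, -0.0, -0.0]
wrist_force: [-0.5, -0.5, -0.5]
width: -0.0002
grasp_force: 0.0
t 5.05 tgt [0.5982 0.2001 0.03  ] now [0.5974 0.1985 0.0447]
shift [0.033 0.064 0.59 ] turn [-0.007 -0.003 -0.011]
```

```bash
python3 -m crank '[[0,0.06,0.3,0,0,0,-1],[0,0.06,0.45,0,0,0,-1],[0,0.06,0.52,0,0,0,-1],[0,0.06,0.57,0,0,0,-1],[0,0.06,0.62,0,0,0,-1],[0,0.06,0.66,0,0,0,-1],[0,0.06,0.66,0,0,0,-1]]'
```

```text
time_s: 5.92
tool_pos: [0.5997, 0.2, 0.03]
ee_rot: [0.455, 0.891, -0.0, -0.0]
wrist_force: [-4.3, -0.7, 8.7]
width: 0.0003
grasp_force: 4.6
```

```bash
python3 -m crank '[[0,0,0.05,0,0,0,-1],[0,0,0.05,0,0,0,-1]]'; python3 -m crank '[[0,0,-0.7,0,0,0,-1],[0,0,-1.2,0,0,0,-1],[2,0,-1.2,0,0,0,-1],[4,0,-1.2,0,0,0,-1],[4.96,0,-1.2,0,0,0,-1],[4.96,0,-0.8,0,0,0,-1],[4.96,0,-0.7,0,0,0,-1],[4.96,0,-0.7,0,0,0,-1]]'; python3 plan.py 40 62 30;
```

```text
time_s: 6.18
tool_pos: [0.5998, 0.2, 0.03]
ee_rot: [0.455, 0.891, -0.0, -0.0]
wrist_force: [-8.7, -3.4, 17.0]
width: -0.0
grasp_force: 8.4
time_s: 7.18
tool_pos: [0.5274, 0.2995, 0.0444]
ee_rot: [0.456, 0.89, -0.0, -0.0]
wrist_force: [0.5, -0.7, 0.4]
width: -0.0003
grasp_force: 0.0
t 7.175 tgt [0.5253 0.3005 0.03  ] now [0.5274 0.2995 0.0444]
shift [ 0.08  -0.043  0.576] turn [-0.004  0.    -0.017]
```

```bash
python3 -m crank '[[0,0,0.3,0,0,0,-1],[0,0,0.45,0,0,0,-1],[0,0,0.52,0,0,0,-1],[0,0,0.57,0,0,0,-1],[0,0,0.62,0,0,0,-1],[0,0,0.66,0,0,0,-1],[0,0,0.66,0,0,0,-1]]'
```

```text
time_s: 8.05
tool_pos: [0.5271, 0.3005, 0.03]
ee_rot: [0.455, 0.891, -0.0, 0.0]
wrist_force: [-5.1, -2.6, 12.0]
width: -0.0001
grasp_force: 5.5
```

```bash
python3 -m crank '[[0,0,-0.4,0,0,0,-1],[0,0,-0.68,0,0,0,-1],[0,-1.6,-0.68,0,0,0,-1],[0,-3.2,-0.68,0,0,0,-1],[0,-3.2,-0.68,0,0,0,-1],[0,-3.2,-0.3,0,0,0,-1],[0,-3.2,-0.15,0,0,0,-1],[0,-3.2,-0.05,0,0,0,-1],[0,-3.2,0,0,0,0,-1],[0,-3.2,0,0,0,0,-1]]'; python3 plan.py -40 62 30;
```

```text
time_s: 9.3
tool_pos: [0.4625, 0.2539, 0.0286]
ee_rot: [0.455, 0.89, 0.0, 0.0]
wrist_force: [-1.4, 0.6, 3.8]
width: 0.0001
grasp_force: 2.0
t 9.3 tgt [0.4606 0.2535 0.03  ] now [0.4625 0.2539 0.0286]
shift [ 0.032 -0.072 -0.055] turn [ 0.003 -0.    -0.009]
```

It gives; I press it through to its hard stop.

```bash
python3 -m crank '[[0,0,0.05,0,0,0,-1],[0,0,0.1,0,0,0,-1],[0,0,0.14,0,0,0,-1],[0,0,0.17,0,0,0,-1],[0,0,0.17,0,0,0,-1]]'; python3 plan.py -40 62 30;
```

```text
time_s: 9.93
tool_pos: [0.4625, 0.254, 0.0263]
ee_rot: [0.455, 0.891, 0.0, 0.0]
wrist_force: [-9.1, -1.7, 21.2]
width: 0.0003
grasp_force: 11.0
t 9.925 tgt [0.4606 0.2535 0.03  ] now [0.4625 0.254  0.0263]
shift [ 0.027 -0.073 -0.147] turn [ 0.002 -0.001 -0.008]
```

```bash
python3 -m crank '[[0,0,-1,0,0,0,-1],[0,0,-2,0,0,0,-1],[1.7,-0.07,-2,0,0,0,-1],[3.4,-0.07,-2,0,0,0,-1],[3.4,-0.07,-2,0,0,0,-1],[3.4,-0.07,-2,0,0,0,-1],[3.4,-0.07,-2,0,0,0,-1]]'; python3 plan.py -40 145 26
python3 - <<'E'
from h import *
from plan import w
f=env.grab_frame("scene"); P=proj(f,[np.r_[w(-.04,.116),.028],np.r_[w(-.04,.145),.026]]).round(1); print(P)
u,v=P[0].astype(int); cv2.imwrite("pics/s2.png",cv2.resize(f["frame"][v-60:v+40,u-60:u+60,::-1],None,fx=5,fy=5,interpolation=cv2.INTER_CUBIC))
E
```

```text
time_s: 10.8
tool_pos: [0.4115, 0.3208, 0.0739]
ee_rot: [0.456, 0.89, -0.0, 0.0]
wrist_force: [0.4, -0.0, 0.4]
width: -0.0005
grasp_force: 0.0
t 10.8 tgt [0.4119 0.3207 0.026 ] now [0.4115 0.3208 0.0739]
shift [-0.009  0.01   1.917] turn [-0.001  0.002 -0.015]
[[338.1 242.6]
 [339.2 252.7]]
```

View pics/s2.png

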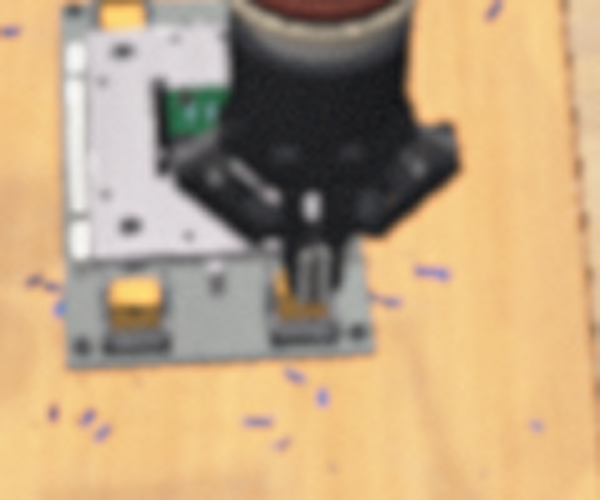

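The scene crop shows the fingertips at crop pixel (312,300), in front of the near-left tab and on its centre line. I go down and push.

```bash
python3 -m crank '[[0,0,1,0,0,0,-1],[0,0,1.7,0,0,0,-1],[0,0,1.95,0,0,0,-1],[0,0,1.95,0,0,0,-1],[-0.3,0,1.95,0,0,0,-1],[-0.6,0,1.95,0,0,0,-1],[-0.9,0,1.95,0,0,0,-1],[-1.2,0,1.95,0,0,0,-1],[-1.4,0,1.95,0,0,0,-1],[-1.4,0,1.95,0,0,0,-1]]'; python3 plan.py -40 99 25
```

```text
time_s: 12.1
tool_pos: [0.4317, 0.2926, 0.0253]
ee_rot: [0.455, 0.89, -0.0, 0.0]
wrist_force: [-0.1, 0.7, 0.1]
width: -0.0001
grasp_force: 0.0
t 12.1 tgt [0.4389 0.2835 0.025 ] now [0.4317 0.2926 0.0253]
shift [-0.463  0.018  0.012] turn [-0.001  0.002 -0.012]
```

```bash
python3 -m crank '[[-0.1,0,0,0,0,0,-1],[-0.2,0,0,0,0,0,-1],[-0.3,0,0,0,0,0,-1],[-0.4,0,0,0,0,0,-1],[-0.46,0,0,0,0,0,-1],[-0.46,0,0,0,0,0,-1]]'; python3 plan.py -40 99 25
```

```text
time_s: 12.85
tool_pos: [0.4382, 0.2835, 0.0252]
ee_rot: [0.455, 0.89, -0.0, 0.0]
wrist_force: [-0.0, 0.8, 0.4]
width: -0.0004
grasp_force: 0.3
t 12.85 tgt [0.4389 0.2835 0.025 ] now [0.4382 0.2835 0.0252]
shift [-0.017  0.02   0.009] turn [-0.002  0.001 -0.01 ]
```

```bash
python3 -m crank '[[-0.08,0,0,0,0,0,-1],[-0.16,0,0,0,0,0,-1],[-0.24,0,0,0,0,0,-1],[-0.24,0,0,0,0,0,-1]]'; python3 plan.py -40 99 25
python3 - <<'E'
from h import *
from plan import w
f=env.grab_frame("scene"); u,v=338,242
cv2.imwrite("pics/s3.png",cv2.resize(f["frame"][v-60:v+40,u-60:u+60,::-1],None,fx=5,fy=5,interpolation=cv2.INTER_CUBIC))
E
```

```text
time_s: 13.35
tool_pos: [0.4386, 0.2825, 0.0253]
ee_rot: [0.455, 0.89, 0.001, -0.004]
wrist_force: [-13.1, 18.0, 4.6]
width: -0.0
grasp_force: 11.1
t 13.35 tgt [0.4389 0.2835 0.025 ] now [0.4386 0.2825 0.0253]
shift [0.024 0.031 0.011] turn [-0.005 -0.045 -0.015]
```

View pics/s3.png

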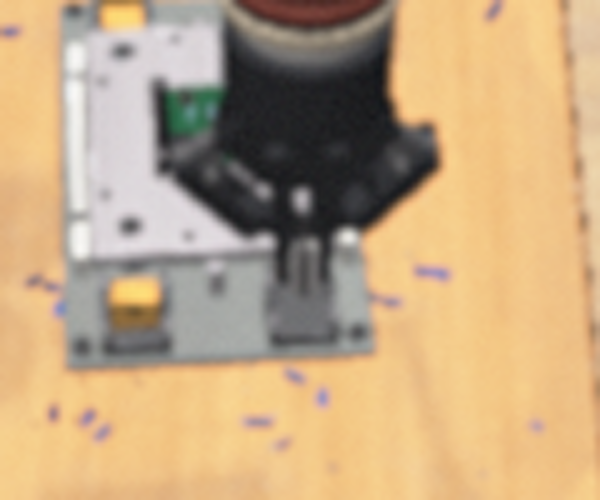

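The crop shows the near-left tab up at the plate's edge, with the guide floor bare. The force rose to 22 N at the expected 28 mm stop, so the shim is home. I back off and press again.

```bash
python3 -m crank '[[0.5,0,0,0,0,0,-1],[0.9,0,0,0,0,0,-1],[0.9,0,-1,0,0,0,-1],[0.9,0,-2,0,0,0,-1],[0,0,-2,0,0,0,-1],[-1.2,0,-2,0,0,0,-1],[-1.2,0,-2,0,0,0,-1],[-1.2,0,-2,0,0,0,-1],[-1.2,0,-2,0,0,0,-1]]'; python3 plan.py -40 62 30
python3 - <<'E'
from h import *
f=env.grab_frame("scene")
for c,a in blobs(f,(12,110,80),(30,255,255),(326,222,346,250)): print(c,a,cast(f,c,.03))
E
```

```text
time_s: 14.52
tool_pos: [0.4588, 0.2551, 0.0752]
ee_rot: [0.455, 0.891, -0.0, -0.0]
wrist_force: [-0.3, -0.5, -0.3]
width: -0.0001
grasp_force: 0.0
t 14.525 tgt [0.4606 0.2535 0.03  ] now [0.4588 0.2551 0.0752]
shift [-0.092  0.021  1.808] turn [-0.002 -0.001 -0.006]
[337.14 233.5 ] 50 [[0.44471436 0.27558737 0.03      ]]
```

```bash
python3 -m crank '[[-0.09,0,0.8,0,0,0,-1],[-0.09,0,1.4,0,0,0,-1],[-0.09,0,1.6,0,0,0,-1],[-0.09,0,1.75,0,0,0,-1],[-0.09,0,1.81,0,0,0,-1],[-0.09,0,1.86,0,0,0,-1],[-0.09,0,1.9,0,0,0,-1],[-0.09,0,1.9,0,0,0,-1]]'; python3 plan.py -40 62 30
```

```text
time_s: 15.58
tool_pos: [0.4609, 0.253, 0.0295]
ee_rot: [0.455, 0.89, 0.0, 0.0]
wrist_force: [-5.8, -2.0, 11.9]
width: -0.0002
grasp_force: 5.8
t 15.575 tgt [0.4606 0.2535 0.03  ] now [0.4609 0.253  0.0295]
shift [ 0.023  0.003 -0.021] turn [ 0.001  0.    -0.009]
```

Solid: 12 N at 29.5 mm. I press a little harder, lift clear and check with the wrist camera.

```bash
python3 -m crank '[[0,0,0.04,0,0,0,-1],[0,0,0.04,0,0,0,-1]]'; python3 -m crank '[[0,0,-1,0,0,0,-1],[0,0,-3,0,0,0,-1],[-2,0,-5,0,0,0,-1],[-3,0,-7,0,0,0,-1],[-4,0,-7.5,0,0,0,-1],[-5,0,-7.5,0,0,0,-1],[-5,0,-7.5,0,0,0,-1],[-5,0,-7.5,0,0,0,-1],[-5,0,-7.5,0,0,0,-1]]'
python3 - <<'E'
from h import *
from plan import w
f=env.grab_frame("wrist"); P=proj(f,[np.r_[w(x,y),.03] for x,y in((-.04,.062),(.04,.062))]); print(P)
u,v=P.mean(0).astype(int); u=max(u,110);v=max(v,80)
cv2.imwrite("pics/w2.png",cv2.resize(f["frame"][v-80:v+100,u-110:u+110,::-1],None,fx=3.3,fy=3.3)); print(u,v)
E
```

```text
time_s: 15.82
tool_pos: [0.4609, 0.2531, 0.0293]
ee_rot: [0.455, 0.89, 0.0, 0.0]
wrist_force: [-8.1, -2.7, 19.5]
width: 0.0001
grasp_force: 9.5
time_s: 16.95
tool_pos: [0.5332, 0.1522, 0.214]
ee_rot: [0.455, 0.891, -0.0, -0.0]
wrist_force: [0.2, -0.5, 0.1]
width: 0.0001
grasp_force: 0.0
[[316.78258595  61.54775889]
 [396.79263057  61.55383684]]
356 80
```

View pics/w2.png

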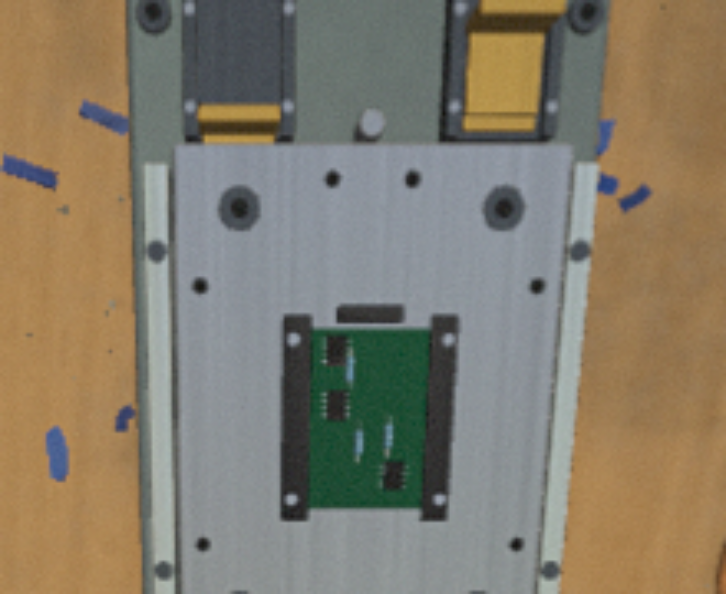

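The wrist crop shows the near-left tab close to the plate's edge (crop row 105-135, plate edge 143), and the far-left tab still out. One numeric check of the travel.

```bash
python3 - <<'E'
from h import *
from plan import w
f=env.grab_frame("wrist")
P=lambda x,y,z:proj(f,np.r_[w(x,y),z])[0]
s=P(-.04,.062,.03)
for q in (.024,.026,.028): print(q,"outer top",(P(-.04,.116-q,.037)-s)[1].round(1),"inner top",(P(-.04,.1115-q,.037)-s)[1].round(1))
print("plate edge",(P(-.04,.08,.03)-s)[1].round(1), "fl outer top q0",(P(.04,.116,.037)-P(.04,.062,.03))[1].round(1))
g=cv2.cvtColor(f["frame"],cv2.COLOR_RGB2HSV)[15:70,int(s[0])+1-2:int(s[0])+6]
m=g.astype(int).mean(1).astype(int)
for i,r in enumerate(m[:35]): print(i+15,r.tolist(),end=' ')
print(s)
E
```

```text
0.024 outer top -35.8 inner top -30.5
0.026 outer top -33.5 inner top -28.2
0.028 outer top -31.1 inner top -25.8
plate edge -20.0 fl outer top q0 -65.0
15 [103, 32, 85] 16 [107, 35, 84] 17 [106, 32, 81] 18 [103, 34, 84] 19 [105, 34, 82] 20 [103, 32, 82] 21 [101, 31, 82] 22 [104, 31, 83] 23 [105, 31, 83] 24 [105, 34, 82] 25 [105, 31, 83] 26 [106, 34, 83] 27 [106, 32, 80] 28 [106, 36, 83] 29 [106, 41, 84] 30 [107, 41, 83] 31 [18, 76, 106] 32 [19, 142, 168] 33 [20, 151, 178] 34 [20, 149, 181] 35 [20, 150, 176] 36 [19, 153, 124] 37 [18, 146, 74] 38 [18, 160, 62] 39 [20, 152, 61] 40 [19, 152, 92] 41 [20, 151, 173] 42 [20, 150, 185] 43 [18, 69, 155] 44 [106, 21, 148] 45 [108, 31, 156] 46 [108, 29, 154] 47 [107, 27, 154] 48 [107, 29, 153] 49 [107, 27, 153] [316.7247824   61.48018156]
```

```bash
python3 -c "
from bench import env
print(env.sign_off())"
```

```text
the job is handed in; nothing more can be done
None
```

The near left corner was the one that rocked: I pushed its shim home to the stop (22 N, seen within about 1 mm of full travel), the second press was solid at 20 N, and I handed in at about 17 s with the arm clear and the other three shims not touched.

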